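# Clear, spin-check and cap a blower impeller

### The job

Steel bars and clamp blocks were left lying on the blower's impeller: put every one of them in the open blue tray, and then spin the impeller by hand with a flick against a blade, so that it coasts untouched, faster than one turn in five seconds, for a couple of seconds. Once it has proved free, open only the lidded compartment with the round knob, take out the hub cap and set it knob up in the dish on the hub of the stopped impeller. Finish with that lid fully shut again, the impeller at a standstill, the other two lids never opened and the tools and cans on the bench left where they are.

Things in the scene. Friction and masses are not known exactly. Their poses are not given: they have to be found in the camera images.
- motor: grey electric motor bolted to a fixed foot plate 170 mm square, shaft upright; origin at the centre of its underside, on the shaft axis. Impeller: aluminium disc 280 mm across, upper face 103 mm above the bench, with six upright radial blades standing on its rim (5 mm thick, from radius 115 to 140 mm, 60 degrees apart, tops 129 mm above the bench)
- impeller (a joint): turning angle of the impeller about its upright shaft (rad, positive anticlockwise from above, no stops). It runs freely on its bearing: a push of under 0.1 N at the rim turns it, and after a spin of about 3 rad/s it coasts some 6 s before friction stops it.
- hub (a point): centre of the floor of the round dish on the impeller's hub, 109 mm above the bench (6 mm above the disc); it turns with the impeller: its x axis points along one of the six blades, z up. The dish's wall is 64 mm across inside, 72 mm outside, and 6 mm high above its floor
- tray: open blue plastic tray fixed to the bench, outside 210 (x) x 180 (y) x 42 mm high, walls and floor 4 mm; origin at the centre of its underside. It stands to the left or the right of the motor
- box_round: the compartment with the round knob on its lid: blue open-topped box fixed to the rack, 110 (x) x 95 (y) x 55 mm, walls and floor 5 mm, in a row of three (100 mm apart, order varies, across the bench from the tray); origin at the centre of its underside, 8 mm above the bench, -x is its front. Holds the hub cap, standing knob up near the front half
- lid_round (a joint): opening angle of the lid with the round knob, a grey lid 110 x 93 x 8 mm (rad, 0 shut, limit 1.7). The stiff hinge along its far (+x) edge holds it wherever it is left (about 0.09 N m); the free front edge rises
- round_hinge (a point): on the hinge line of that lid, mid-width, at the height of the lid's underside (63.5 mm above the bench); turns with the lid
- round_knob (a point): middle of the round knob on that lid (black cylinder 24 mm across, 26 mm high, standing on the lid 80 mm in front of the hinge; the point is 13 mm above the lid's upper face)
- lid_square (a joint): opening angle of the lid that has a square block (30 mm) as handle; must stay shut (0)
- lid_bar (a joint): opening angle of the lid that has a narrow bar (60 x 10 mm) as handle; must stay shut (0)
- cap: hub cap: steel disc 54 mm across, 16 mm thick, with a black round grip knob 24 mm across standing on it (46 mm high in all), about 0.15 kg; origin at the centre of its underside, z up through the knob
- piece0: plain steel bar 66 x 22 x 20 mm, lying flat; origin at the centre of its underside, x along its length, z up. Absent in some starts
- piece1: steel clamp block 64 x 22 x 14 mm with a raised middle 30 mm long (32 mm high in all, 22 mm wide everywhere), lying flat; origin at the centre of its underside, x along its length, z up. Absent in some starts
- piece2: plain steel bar 66 x 22 x 20 mm, lying flat; origin at the centre of its underside, x along its length, z up. Absent in some starts
- piece3: steel clamp block 64 x 22 x 14 mm with a raised middle 30 mm long (32 mm high in all, 22 mm wide everywhere), lying flat; origin at the centre of its underside, x along its length, z up. Absent in some starts
- piece4: plain steel bar 66 x 22 x 20 mm, lying flat; origin at the centre of its underside, x along its length, z up. Absent in some starts
- wrench: bystander: combination wrench 190 mm lying on the bench; origin at its underside
- screwdriver: bystander: screwdriver 200 mm lying on the bench; origin at its underside
- jar: bystander: amber jar 66 mm across, 85 mm high; origin at the centre of its underside
- spray: bystander: metal can 56 mm across, 170 mm high; origin at the centre of its underside
Mind the look-alikes: they are no part of the job. What is shaped like the piece3 but green is not meant.

How it is judged (in metres and radians):
On the way, in this order (a step that is already met when the one before it is completed fails the run):
1. all the bars and clamp blocks present lie in the tray (x of piece0 in the frame of tray between -0.105 and 0.105 m and y of piece0 in the frame of tray between -0.09 and 0.09 m and z of each of piece0, piece1, piece2, piece3, piece4 in the frame of tray below 0.05 m and linear speed of each of piece0, piece1, piece2, piece3, piece4 below 0.05 m/s and x of piece1 in the frame of tray between -0.105 and 0.105 m and y of piece1 in the frame of tray between -0.09 and 0.09 m and x of piece2 in the frame of tray between -0.105 and 0.105 m and y of piece2 in the frame of tray between -0.09 and 0.09 m and x of piece3 in the frame of tray between -0.105 and 0.105 m and y of piece3 in the frame of tray between -0.09 and 0.09 m and x of piece4 in the frame of tray between -0.105 and 0.105 m and y of piece4 in the frame of tray between -0.09 and 0.09 m), for 0.2 s.
2. the impeller coasts faster than 1 rad/s (either way) for 1 s, untouched by the robot ((velocity of joint impeller above 1 rad/s or velocity of joint impeller below -1 rad/s) and contact force between each of the fingers, the arm and motor below 0.05 N), for 1 s.
3. the lid with the round knob is open by more than 0.9 rad (value of joint lid_round above 0.9 rad), for 0.2 s.
4. the hub cap sits knob up in the hub's dish (horizontal distance between cap and hub below 0.008 m and z of cap in the frame of hub between -0.004 and 0.004 m and angle between cap's own z axis and vertical below 0.12 rad and linear speed of cap below 0.03 m/s), for 0.3 s.
At the end, for the whole second after the job is handed in: every bar and block present is at rest in the tray; the hub cap stands knob up in the hub's dish (centred within 8 mm, within 4 mm of its floor, tilted less than 0.12 rad); the impeller is at rest (below 0.15 rad/s); all three lids are shut (below 0.06 rad) (all of step 1 and all of step 4 and velocity of joint impeller between -0.15 and 0.15 rad/s and value of joint each of lid_round, lid_square, lid_bar below 0.06 rad); the robot touches nothing.
It fails at once if a lid without the round knob is opened by more than 0.15 rad (value of joint any of lid_square, lid_bar above 0.15 rad).
It fails at once if the wrench, screwdriver, jar or can is moved by more than 60 mm (distance of any of wrench, screwdriver, jar, spray from where it was at the start of the episode above 0.06 m).
Of piece0, piece1, piece2, piece3, piece4 only 3 to 5 are there at a start; the rules pass over those that are not, and their reading is None.
At some moment in a run one of piece0, piece1, piece2, piece3, piece4 may be knocked a few centimetres aside while the robot is not near it.
Once in a run the grip may slacken for a moment while it holds something.
It also fails if it takes over 210 s, if anything falls off the work surface, if the arm or the gripper's body presses on something with over 40 N, if the wrist force passes 120 N, or if a joint passes its speed limit or range.

### The arm

A 6-joint arm with a two-finger parallel gripper is mounted at the origin on the work surface. World frame = base frame: x ahead of the robot, y to its left, z up, the work surface at z = 0. Lengths are in m, angles in degrees, forces in N, time in s.
With the tool pointing down it reaches from about 0.35 to 0.875 m from the base axis. Payload 4.2 kg.
Tool frame: the origin (TCP) lies between the finger pads; the fingertips stand 25 mm ahead of it and the grasp point (between the pads) lies 6 mm ahead of it (r.tips_ahead is the distance from the TCP to the fingertips, in m); z points along the fingers, y is the direction in which the jaws open and shut (so a half turn about z gives the same grasp; the last joint's range is limited). The gripper opens to 87 mm and grips with 3 to 60 N. Pads are 19 mm wide; open, the fingers measure 117 mm over their backs; the gripper's body (75 mm by 190 mm) begins 51 mm behind the grasp point.
Start: joints at [-54.282, 22.042, 0.453, 0, -68.411, -14.817], TCP at [0.223, -0.584, 0.214] pointing down, gripper open.
Joint ranges: [-179.83, 179.83], [-69.29, 118.12], [-61.27, 80.66], [-181.25, 117.63], [-171.15, -9.14], [-177.46, 177.46]. Speed limits (degrees/s): [159.86, 159.86, 180, 180, 180, 180].

### API

Orientations are given as a 3x3 rotation matrix whose columns are the frame's x, y, z axes.
In Python, from station import r, vision, finish_job gives the robot as it stands.
- The arm moves only by the shell command python3 -m jog 'ROWS'. ROWS is a JSON object of lists of equal length, an entry for each row: "rot": the turn, a rotation vector about the world's x, y, z in degrees, a list of three; "delta_pos": the shift along the world's x, y, z in mm, a list of three; "grip": the opening in per cent of the stroke, from 0 (shut) to 100 (fully open). A call has 1 to 10 rows; each row shifts and turns the commanded pose from where the row before left it; what a row does not reach is not made up. A row lasts 1/12 s, in which the tool goes at most 41.7 mm and 7.16 degrees, less where a joint would pass 70% of its speed; a pose out of reach is approached as far as the arm can. A call with a gripper value outside its range is refused whole. The fingers move at their own pace and stop on an object; the grip force is fixed at half the most. Time passes only in rows, so rows that do not move let the fingers close. It gives the time, the measured TCP pose, the force and the opening at its end, in the units of the state.
- r.sense(): the state, without advancing time (a new reading comes with each control period).
- vision.capture(name): name is "side" or "top" or "wrist"; returns a dict with "frame" (384x512x3 uint8, red, green, blue), "K" (3x3 intrinsics, pixels), "xyz" and "orientation" of the camera in the world. Camera axes: x right, y up, looking along -z (the intrinsics and any distortion apply to the point x, -y, -z); pixel columns grow to the right and rows downward; lengths in m; the calibration is good to about 2 mm. A picture is of the moment at which its call begins. There is no depth.
- finish_job(): hands the job in, once; it reports no verdict.
The state is a dict: "time_s": time; "joints": joint angles; "joint_velocities": joint speeds; "effort": joint torques, N m; "tcp_pos": TCP position; "ee_rot": TCP orientation; "wrist_force": force on the tool from outside, world axes, zero at the start; "moment": the same for the moment, N m; "gripper_width": opening from 0.0 (shut) to 1.0 (fully open).
Only numpy, scipy, OpenCV 4.12 (cv2) and the standard library are available. Lean on these libraries where they do the work, as an engineer would, in place of code of your own. Each camera call takes 0.05 s, during which the arm holds its last target. There are 200 camera calls.

## Working session

There is one attempt and no reset: what is moved stays moved. The work goes in short steps, Python scripts to look and compute and a shell command to move; the robot and the scene stay as the last step left them, time stands still between calls to the robot, and variables do not carry over. Pictures are saved under pics/ and viewed, about 12 in all and at most 16, crops included, and the job is handed in when it is done.

```bash
ls; mkdir -p pics; cat > h.py <<'E'
import numpy as np, cv2
from station import r, vision
def cap(n, f=None, crop=None, s=1):
    c=vision.capture(n); im=c["frame"]
    if f:
        o=im if crop is None else im[crop[1]:crop[3],crop[0]:crop[2]]
        o=cv2.resize(o,None,fx=s,fy=s,interpolation=cv2.INTER_CUBIC)
        cv2.imwrite(f"pics/{f}.png",o[:,:,::-1])
    return c
def ray(c,u,v,z):
    K=np.array(c["K"]);d=np.linalg.solve(K,[u,v,1.]);R=np.array(c["orientation"]);o=np.array(c["xyz"])
    w=R@np.array([d[0],-d[1],-d[2]]); return o+w*(z-o[2])/w[2]
def proj(c,p):
    q=np.array(c["orientation"]).T@(np.array(p)-np.array(c["xyz"]));k=np.array(c["K"])@[q[0],-q[1],-q[2]]
    return k[:2]/k[2]
E
python3 - <<'E'
from h import *
import pickle
a=cap("top","top0",None,1.5);b=cap("side","side0",None,1.5)
pickle.dump((a,b),open("c0.pkl","wb"))
for c in(a,b):print({k:v for k,v in c.items() if k!="frame"})
print(r.sense())
E
```

```text
pics
{'K': array([[400.39358322,   0.        , 254.31098991],
       [  0.        , 400.39358322, 192.17782425],
       [  0.        ,   0.        ,   1.        ]]), 'xyz': array([ 0.33525829, -0.00374232,  1.46402213]), 'orientation': array([[ 0.00712195,  0.98321293, -0.18232282],
       [-0.99993351,  0.00865582,  0.0076186 ],
       [ 0.00906886,  0.18225644,  0.98320921]])}
{'K': array([[387.23067395,   0.        , 250.83683946],
       [  0.        , 387.23067395, 195.18113291],
       [  0.        ,   0.        ,   1.        ]]), 'xyz': array([-0.05295027,  0.67781497,  0.70091481]), 'orientation': array([[-0.72729539,  0.37480928, -0.57494297],
       [-0.68623739, -0.38378104,  0.61789187],
       [ 0.0109394 ,  0.84393727,  0.53633032]])}
{'time_s': 0.1, 'joints': array([-5.42805893e+01,  2.20872012e+01,  3.88853030e-01, -2.34494669e-02,
       -6.84109217e+01, -1.48174151e+01]), 'joint_velocities': array([ 0.03903473, -0.08814748,  0.20747229,  0.11482756,  0.04168747,
       -0.05817896]), 'effort': array([-5.17646640e-04, -3.91689777e+01,  1.87934250e+01,  4.23180163e+00,
        1.35110045e-02, -7.02632337e-05]), 'tcp_pos': array([ 0.22280784, -0.58335926,  0.21307343]), 'ee_rot': array([[-9.34245845e-01, -3.56628733e-01, -8.04419102e-04],
       [-3.56629620e-01,  9.34244176e-01,  1.77051436e-03],
       [ 1.20107568e-04,  1.94097536e-03, -9.99998109e-01]]), 'wrist_force': array([0.01712807, 0.35522581, 0.19918554]), 'moment': array([-0.02435775, -0.0153937 , -0.01761588]), 'gripper_width': 1.0034154631961132}
```

View pics/top0.png

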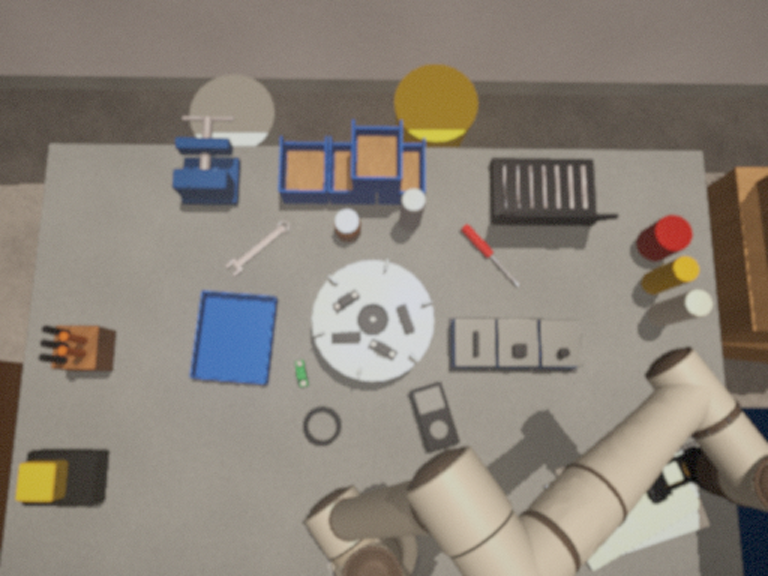

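View pics/side0.png

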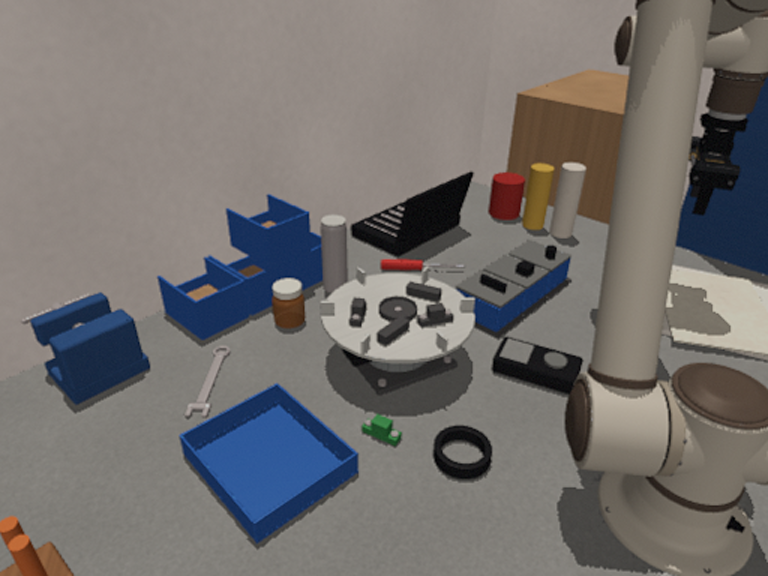

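The top view shows four candidates on the disc: (346,300), (405,318), (346,338) and (382,349) in 1.5× pixels. Three look-alikes stay put: the green block on the bench at (301,374), the hub dish at (373,319) and the black gadget at (433,417). The tray is at (235,338). The lids run bar (476,344), square (519,350), round knob (563,353).

```bash
python3 - <<'E'
from h import *
import pickle
a,b=pickle.load(open("c0.pkl","rb"))
hsv=cv2.cvtColor(a["frame"],cv2.COLOR_RGB2HSV)
print("disc c", ray(a,373/1.5,321/1.5,.103), "hub",ray(a,372.5/1.5,318.5/1.5,.112))
g=a["frame"].max(2)
m=(g<105).astype(np.uint8); y,x=np.mgrid[:384,:512]
m[(x-373/1.5)**2+(y-321/1.5)**2>38**2]=0
for c in cv2.findContours(m,0,1)[0]:
    if cv2.contourArea(c)<20: continue
    (u,v),wh,an=cv2.minAreaRect(c); bp=cv2.boxPoints(((u,v),wh,an))
    P=np.array([ray(a,*q,.123) for q in bp]); e=[P[1]-P[0],P[2]-P[1]]; L=[np.linalg.norm(k) for k in e]; k=e[int(np.argmax(L))]
    p=ray(a,u,v,.12);print(np.round([u*1.5,v*1.5],0),p.round(3),"size",np.round(L,3),"ang",np.degrees(np.arctan2(k[1],k[0])).round(0)%180)
blue=((hsv[:,:,0]>100)&(hsv[:,:,0]<125)&(hsv[:,:,1]>120)).astype(np.uint8)
for c in cv2.findContours(blue,0,1)[0]:
    if cv2.contourArea(c)>300:
        bp=cv2.boxPoints(cv2.minAreaRect(c)); print("blue",[ray(a,*q,.042)[:2].round(3).tolist() for q in bp])
for n,u,v in(("bar",476,344),("sq",519,350),("round",563,353)): print(n,ray(a,u/1.5,v/1.5,.095).round(3))
for n,u,v,z in(("jar",346,218,.085),("can",413,196,.17),("sd",490,250,.02)): print(n,ray(a,u/1.5,v/1.5,z).round(3))
E
```

```text
disc c [0.51152028 0.00448688 0.103     ] hub [0.51605426 0.00562171 0.112     ]
blue [[-0.041, -0.816], [0.102, -0.83], [0.102, -0.892], [-0.041, -0.876]]
blue [[0.385, 0.429], [0.59, 0.419], [0.572, 0.24], [0.367, 0.254]]
blue [[0.894, 0.51], [0.921, 0.353], [0.86, 0.341], [0.833, 0.497]]
bar [ 0.462 -0.231  0.095]
sq [ 0.449 -0.329  0.095]
round [ 0.443 -0.429  0.095]
jar [0.761 0.071 0.085]
can [ 0.788 -0.083  0.17 ]
sd [ 0.702 -0.283  0.02 ]
```

```bash
cat >> h.py <<'E'
def pieces(c, centre=(.513,.005), z=.122, zc=None, rad=.112):
    """dark blobs on the disc in a camera image -> world"""
    th=np.linspace(0,6.283,60); poly=np.array([proj(c,[centre[0]+rad*np.cos(t),centre[1]+rad*np.sin(t),.103]) for t in th]).astype(np.int32)
    m0=np.zeros((384,512),np.uint8); cv2.fillPoly(m0,[poly],1)
    g=cv2.cvtColor(c["frame"],cv2.COLOR_RGB2GRAY)
    t,_=cv2.threshold(g[m0>0],0,255,cv2.THRESH_OTSU)
    m=((g<t)&(m0>0)).astype(np.uint8); out=[]
    for k in cv2.findContours(m,0,1)[0]:
        if cv2.contourArea(k)<25: continue
        (u,v),wh,an=cv2.minAreaRect(k); bp=cv2.boxPoints(((u,v),wh,an))
        P=np.array([ray(c,*q,z) for q in bp]); e=[P[1]-P[0],P[2]-P[1]]; L=[np.linalg.norm(q) for q in e]; q=e[int(np.argmax(L))]
        out.append((np.round([u,v]),ray(c,u,v,z)[:2].round(3),np.round(L,3),round(np.degrees(np.arctan2(q[1],q[0])))%180))
    return out
E
python3 - <<'E'
from h import *
import pickle
a,b=pickle.load(open("c0.pkl","rb"))
for c in (a,b):
    for p in pieces(c): print(p)
E
```

```text
(array([254., 233.]), array([ 0.446, -0.015]), array([0.027, 0.058]), 64)
(array([270., 213.]), array([ 0.514, -0.066]), array([0.024, 0.066]), 20)
(array([240., 219.]), array([0.491, 0.032]), array([0.137, 0.07 ]), 133)
(array([230., 200.]), array([0.555, 0.069]), array([0.06 , 0.026]), 125)
(array([238., 208.]), array([0.549, 0.081]), array([0.027, 0.085]), 134)
(array([272., 207.]), array([0.489, 0.013]), array([0.177, 0.165]), 78)
```

```bash
python3 -m jog '{"delta_pos":[[14,28,20],[17,34,10],[17,34,10],[17,34,10],[17,34,10],[17,34,10],[17,34,10],[17,34,10],[17,34,10],[17,34,10]],"rot":[[0,0,0],[0,0,0],[0,0,0],[0,0,0],[0,0,0],[0,0,0],[0,0,0],[0,0,0],[0,0,0],[0,0,0]],"grip":[100,100,100,100,100,100,100,100,100,100]}'
python3 -m jog '{"delta_pos":[[17,34,10],[17,34,10],[17,34,0],[17,34,0],[17,34,0],[17,34,0],[9,17,0],[0,0,0]],"rot":[[0,0,0],[0,0,0],[0,0,0],[0,0,0],[0,0,0],[0,0,0],[0,0,0],[0,0,0]],"grip":[100,100,100,100,100,100,100,100]}'
python3 - <<'E'
from h import *
c=cap("wrist","w1",None,1.4)
import pickle;pickle.dump(c,open("w1.pkl","wb"))
print(c["xyz"],c["orientation"]); s=r.sense();print(s["time_s"],s["tcp_pos"],s["ee_rot"],s["joints"])
for p in pieces(c): print(p)
E
```

```text
time_s: 0.93
tcp_pos: [0.3901, -0.2479, 0.3243]
ee_rot: [[-0.934, -0.357, -0.0], [-0.357, 0.934, 0.0], [0.0, 0.0, -1.0]]
wrist_force: [2.0, -0.8, 1.0]
gripper_width: 1.004
time_s: 1.6
tcp_pos: [0.5022, -0.0257, 0.3428]
ee_rot: [[-0.933, -0.361, -0.002], [-0.361, 0.933, 0.0], [0.001, 0.001, -1.0]]
wrist_force: [0.3, 0.6, 0.1]
gripper_width: 1.0
[ 0.43470466 -0.05295897  0.5135414 ] [[-3.60762506e-01 -9.00395854e-01 -2.43182484e-01]
 [ 9.32657222e-01 -3.48014791e-01 -9.50589936e-02]
 [ 9.59622292e-04 -2.61099621e-01  9.65311383e-01]]
1.65 [ 0.50129324 -0.02724845  0.34298457] [[-9.33104226e-01 -3.59599156e-01 -2.22512829e-03]
 [-3.59599570e-01  9.33106692e-01 -2.24988983e-04]
 [ 2.15718795e-03  5.90217007e-04 -9.99997499e-01]] [ 1.54349287e+01  6.07646943e+00 -2.69479673e+00 -2.17519378e-02
 -8.13550577e+01 -8.43560142e+01]
(array([280., 258.]), array([0.607, 0.04 ]), array([0.06 , 0.004]), 111)
(array([313., 231.]), array([0.556, 0.065]), array([0.063, 0.036]), 123)
(array([226., 164.]), array([ 0.515, -0.069]), array([0.025, 0.067]), 20)
(array([304., 146.]), array([0.46 , 0.011]), array([0.135, 0.145]), 38)
```

View pics/w1.png

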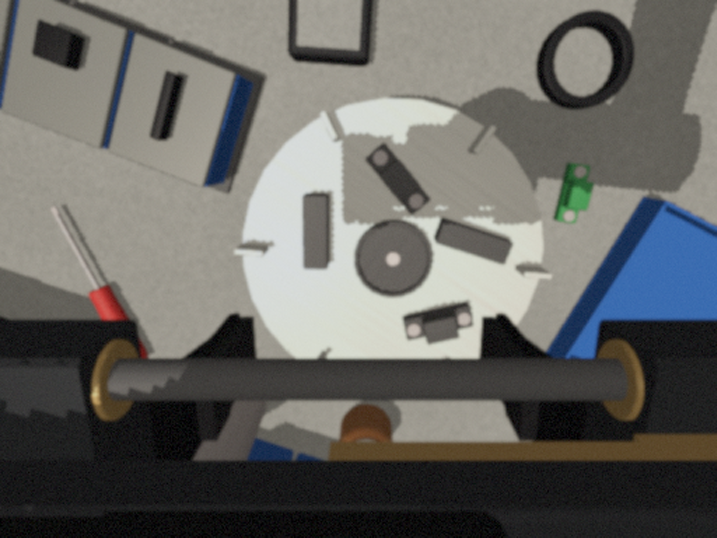

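The wrist view (1.4× px) shows bars at (316,230) and (473,241), clamp blocks with bolt heads at (378,158)/(415,200) and (414,329)/(464,319), and the hub at (393,258). The green block at (574,192) is off the disc. The pieces are confirmed, so I compute their positions.

```bash
python3 - <<'E'
from h import *
import pickle
c=pickle.load(open("w1.pkl","rb")); R=lambda u,v,z:ray(c,u/1.4,v/1.4,z)[:2]
print("hub",R(393,258,.110))
for n,p,q,z in(("bar1",(316,195),(315,268),.123),("bar2",(443,230),(505,252),.123),("cl1",(378,158),(415,200),.118),("cl2",(414,329),(464,319),.118)):
    P,Q=R(*p,z),R(*q,z);d=Q-P;print(n,((P+Q)/2).round(3),np.linalg.norm(d).round(3),"ang",np.degrees(np.arctan2(d[1],d[0])).round(0)%180)
c2=pickle.load(open("c0.pkl","rb"))[0]
for k,u,v in(("cl2",346,300),("bar1",405,318),("bar2",346,338),("cl1",382,349)): print(k,ray(c2,u/1.5,v/1.5,.125)[:2].round(3))
for u,v in((331,126),(484,138),(536,272),(251,248)):
    d=R(u,v,.128);print("blade",d.round(3),np.degrees(np.arctan2(*(d-R(393,258,.11))[::-1])).round(1))
E
```

```text
hub [0.51676946 0.00452368]
bar1 [ 0.517 -0.069] 0.065 ang 19.0
bar2 [0.474 0.063] 0.059 ang 92.0
cl1 [ 0.45 -0.02] 0.048 ang 64.0
cl2 [0.558 0.067] 0.047 ang 123.0
cl2 [0.556 0.066]
bar1 [ 0.516 -0.068]
bar2 [0.47  0.064]
cl1 [ 0.446 -0.016]
blade [ 0.429 -0.086] -134.0
blade [0.393 0.034] 166.8
blade [0.479 0.124] 107.3
blade [ 0.549 -0.117] -74.9
```

```bash
python3 -m jog '{"delta_pos":[[8,-21,-30],[8,-21,-30],[0,0,-35],[0,0,-35],[0,0,-35],[0,0,-25],[0,0,-15],[0,0,-6],[0,0,0]],"rot":[[0,0,-2],[0,0,0],[0,0,0],[0,0,0],[0,0,0],[0,0,0],[0,0,0],[0,0,0],[0,0,0]],"grip":[40,40,40,40,40,40,40,40,40]}'
python3 -m jog '{"delta_pos":[[0,0,0],[0,0,0],[0,0,0],[0,0,0],[0,0,0],[0,0,20],[0,0,20]],"rot":[[0,0,0],[0,0,0],[0,0,0],[0,0,0],[0,0,0],[0,0,0],[0,0,0]],"grip":[0,0,0,0,0,0,0]}'
python3 - <<'E'
from h import *
cap("side","s1",(180,120,420,300),2.5)
E
```

```text
time_s: 2.4
tcp_pos: [0.5156, -0.0718, 0.1318]
ee_rot: [[-0.946, -0.323, -0.003], [-0.323, 0.947, -0.001], [0.003, 0.001, -1.0]]
wrist_force: [0.4, -0.2, 0.4]
gripper_width: 0.435
time_s: 2.98
tcp_pos: [0.5161, -0.0709, 0.1728]
ee_rot: [[-0.946, -0.324, -0.003], [-0.324, 0.946, -0.0], [0.003, 0.001, -1.0]]
wrist_force: [0.4, 0.3, 1.1]
gripper_width: 0.021
```

View pics/s1.png

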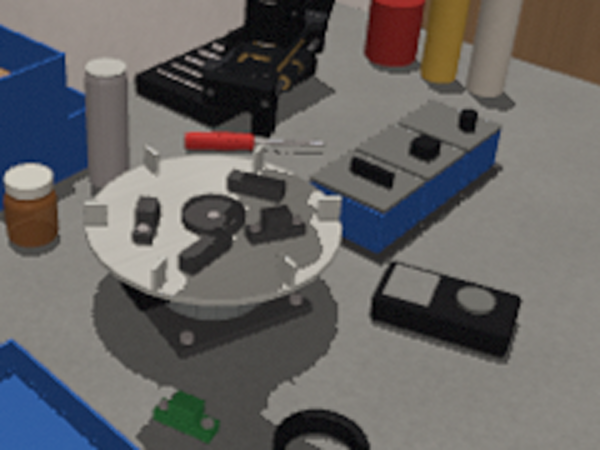

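```bash
python3 - <<'E'
from h import *
c=cap("side");f=lambda p:(np.round((proj(c,p)-[180,120])*2.5))
print("tip",f([.516,-.071,.148]),"bar",f([.516,-.069,.123]),"hub",f([.5165,.0045,.109]),"knob",f([.443,-.429,.098]),r.tips_ahead)
g=cap("wrist","w2",None,1)
import pickle; pickle.dump(g,open("w2.pkl","wb"));print(g["xyz"],g["orientation"],r.sense()["tcp_pos"])
E
```

```text
tip [261. 158.] bar [258. 177.] hub [215. 213.] knob [471. 112.] 0.025
[ 0.44937825 -0.09540128  0.34689886] [[-0.3248971  -0.910505   -0.25577825]
 [ 0.94574617 -0.3134923  -0.08536256]
 [-0.00246148 -0.26963534  0.96295936]] [ 0.51817929 -0.07060535  0.17494416]
```

View pics/w2.png

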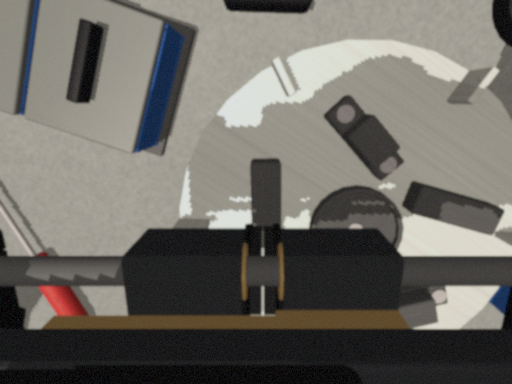

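```bash
python3 - <<'E'
from h import *
import pickle
c=cap("side","s2",(250,100,330,210),7)
print([((proj(c,p)-[250,100])*7).round() for p in ([.518,-.0706,.175],[.518,-.0706,.150],[.516,-.069,.123])])
g=pickle.load(open("w2.pkl","rb")); print([proj(g,p).round() for p in ([.518,-.0706,.175],[.518,-.0706,.150],[.517,-.069,.123],[.486,-.080,.123],[.548,-.058,.123])])
E
```

```text
[array([240., 521.]), array([236., 576.]), array([234., 636.])]
[array([265., 235.]), array([265., 220.]), array([267., 206.]), array([267., 161.]), array([267., 248.])]
```

View pics/s2.png

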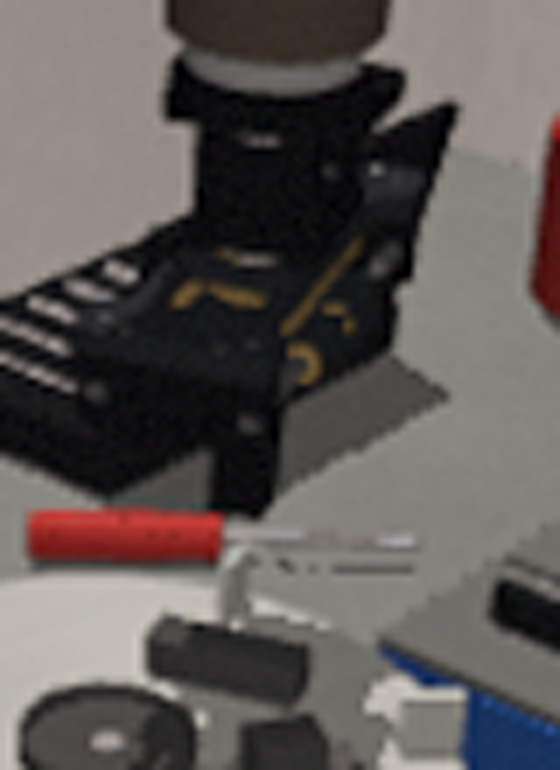

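The fingertip shows at (240,515) in this crop. That matches the projection of the reported TCP (240,521) and not a point 25 mm ahead of it (236,576). So the jaws shut above the bar at (230,660). The real tips appear to be about at the reported TCP, so I go lower in small steps and watch the force.

```bash
python3 -m jog '{"delta_pos":[[0,0,0],[0,0,0],[0,0,-21],[0,0,-21],[0,0,-8],[0,0,-5],[0,0,-5],[0,0,0]],"rot":[[0,0,0],[0,0,0],[0,0,0],[0,0,0],[0,0,0],[0,0,0],[0,0,0],[0,0,0]],"grip":[40,40,40,40,40,40,40,40]}'
python3 -m jog '{"delta_pos":[[0,0,0],[0,0,0],[0,0,0],[0,0,0],[0,0,0]],"rot":[[0,0,0],[0,0,0],[0,0,0],[0,0,0],[0,0,0]],"grip":[0,0,0,0,0]}'
```

```text
time_s: 3.85
tcp_pos: [0.5169, -0.0709, 0.1125]
ee_rot: [[-0.946, -0.324, -0.001], [-0.324, 0.946, -0.0], [0.001, 0.0, -1.0]]
wrist_force: [0.0, 0.1, -0.3]
gripper_width: 0.388
time_s: 4.27
tcp_pos: [0.5197, -0.0719, 0.1163]
ee_rot: [[-0.945, -0.326, 0.006], [-0.326, 0.945, -0.003], [-0.005, -0.005, -1.0]]
wrist_force: [-0.5, -7.1, 14.8]
gripper_width: 0.106
```

```bash
python3 - <<'E'
from h import *
c=cap("side","s3",(230,120,330,220),6)
t=r.sense()["tcp_pos"];print(t,r.sense()["gripper_width"],[((proj(c,p)-[230,120])*6).round() for p in (t,t-[0,0,.025])])
E
```

```text
[ 0.52022956 -0.07230525  0.11711726] 0.07292512549845752 [array([317., 430.]), array([314., 474.])]
```

View pics/s3.png

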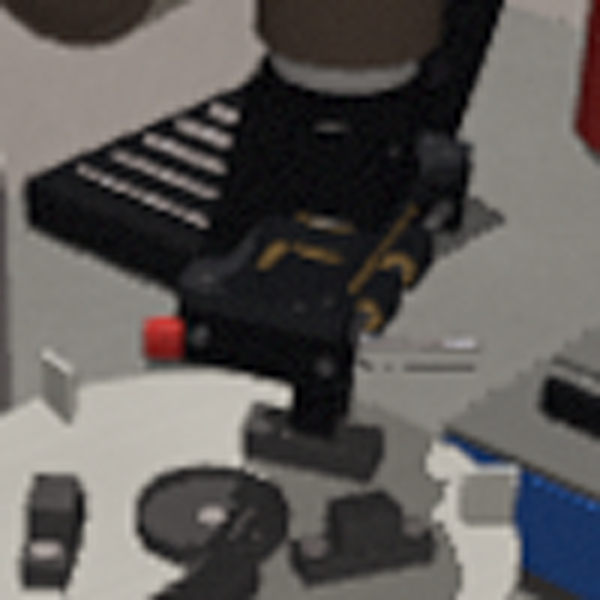

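```bash
python3 -m jog '{"delta_pos":[[0,0,20],[0,0,0],[0,0,0],[0,0,0],[0,0,-20],[0,0,-6],[0,0,-3],[0,0,-3],[0,0,0]],"rot":[[0,0,0],[0,0,0],[0,0,0],[0,0,0],[0,0,0],[0,0,0],[0,0,0],[0,0,0],[0,0,0]],"grip":[45,45,45,45,45,45,45,45,45]}'
python3 -m jog '{"delta_pos":[[0,0,0],[0,0,0],[0,0,0],[0,0,0],[0,0,0]],"rot":[[0,0,0],[0,0,0],[0,0,0],[0,0,0],[0,0,0]],"grip":[0,0,0,0,0]}'
```

```text
time_s: 5.07
tcp_pos: [0.5167, -0.0709, 0.1004]
ee_rot: [[-0.946, -0.324, -0.001], [-0.324, 0.946, -0.0], [0.001, 0.0, -1.0]]
wrist_force: [0.5, 0.4, 0.2]
gripper_width: 0.442
time_s: 5.48
tcp_pos: [0.5173, -0.0708, 0.1015]
ee_rot: [[-0.946, -0.324, 0.001], [-0.324, 0.946, 0.0], [-0.001, -0.0, -1.0]]
wrist_force: [-0.4, 0.6, 1.6]
gripper_width: 0.247
```

```bash
python3 -m jog '{"delta_pos":[[0,0,20],[0,0,35],[0,0,30],[0,30,5],[0,40,0],[0,40,0],[0,40,0],[0,40,0],[0,40,0],[0,40,0]],"rot":[[0,0,0],[0,0,0],[0,0,0],[0,0,0],[0,0,0],[0,0,0],[0,0,0],[0,0,0],[0,0,0],[0,0,0]],"grip":[0,0,0,0,0,0,0,0,0,0]}'
python3 -m jog '{"delta_pos":[[0,40,0],[0,40,0],[3,40,0],[0,40,-10],[0,16,-35],[0,0,-40],[0,0,-40],[0,0,-25],[0,0,-15],[0,0,-8]],"rot":[[0,0,0],[0,0,0],[0,0,0],[0,0,0],[0,0,0],[0,0,0],[0,0,0],[0,0,0],[0,0,0],[0,0,0]],"grip":[0,0,0,0,0,0,0,0,0,0]}'
python3 -m jog '{"delta_pos":[[0,0,0],[0,0,0],[0,0,0],[0,0,20],[0,0,40],[0,0,40],[0,-20,30],[0,-40,20],[0,-40,20]],"rot":[[0,0,0],[0,0,0],[0,0,0],[0,0,0],[0,0,0],[0,0,0],[0,0,7],[0,0,7],[0,0,7]],"grip":[55,55,55,55,55,55,55,55,55]}'
```

```text
time_s: 6.32
tcp_pos: [0.5163, 0.2009, 0.191]
ee_rot: [[-0.946, -0.324, -0.0], [-0.324, 0.946, 0.0], [0.0, 0.0, -1.0]]
wrist_force: [0.9, 0.6, -1.1]
gripper_width: 0.248
time_s: 7.15
tcp_pos: [0.5184, 0.3736, 0.0144]
ee_rot: [[-0.946, -0.324, -0.004], [-0.324, 0.946, -0.004], [0.006, -0.003, -1.0]]
wrist_force: [0.1, 0.5, -1.2]
gripper_width: 0.246
time_s: 7.9
tcp_pos: [0.5207, 0.281, 0.1896]
ee_rot: [[-0.762, -0.648, 0.005], [-0.648, 0.762, 0.004], [-0.007, 0.0, -1.0]]
wrist_force: [0.0, -1.8, 1.3]
gripper_width: 0.549
```

```bash
python3 -m jog '{"delta_pos":[[-8,-40,10],[-8,-40,15],[-8,-40,20],[-8,-40,20],[-8,-40,20],[-8,-40,20],[-3,-40,20],[0,0,0]],"rot":[[0,0,7],[0,0,7],[0,0,7],[0,0,3],[0,0,0],[0,0,0],[0,0,0],[0,0,0]],"grip":[45,45,45,45,45,45,45,45]}'
cat >> h.py <<'E'
def look(c,th=90,z=.122,rad=.16,centre=(.516,.005)):
    g=cv2.cvtColor(c["frame"],cv2.COLOR_RGB2GRAY); m=(g<th).astype(np.uint8)
    m=cv2.morphologyEx(m,cv2.MORPH_OPEN,np.ones((3,3),np.uint8))
    for k in cv2.findContours(m,0,1)[0]:
        if cv2.contourArea(k)<60: continue
        (u,v),wh,an=cv2.minAreaRect(k); P=np.array([ray(c,*q,z) for q in cv2.boxPoints(((u,v),wh,an))])
        p=ray(c,u,v,z)[:2]
        if np.hypot(*(p-centre))>rad: continue
        e=[P[1]-P[0],P[2]-P[1]]; L=[np.linalg.norm(q) for q in e]; q=e[int(np.argmax(L))]
        print(np.round([u,v]),p.round(3),np.round(L,3),"ang",round(np.degrees(np.arctan2(q[1],q[0])))%180)
E
python3 - <<'E'
from h import *
c=cap("wrist","w3");look(c);print(r.sense()["tcp_pos"])
E
```

```text
time_s: 8.57
tcp_pos: [0.473, 0.0142, 0.3085]
ee_rot: [[-0.444, -0.896, 0.012], [-0.896, 0.444, 0.002], [-0.007, -0.01, -1.0]]
wrist_force: [0.7, 0.7, 0.2]
gripper_width: 0.45
[256. 277.] [0.541 0.129] [0.574 0.299] ang 154
[212. 190.] [0.536 0.007] [0.023 0.061] ang 101
[250. 177.] [0.49  0.013] [0.047 0.011] ang 63
[276. 155.] [0.453 0.003] [0.008 0.018] ang 64
[0.47280049 0.01621139 0.30629973]
```

View pics/w3.png

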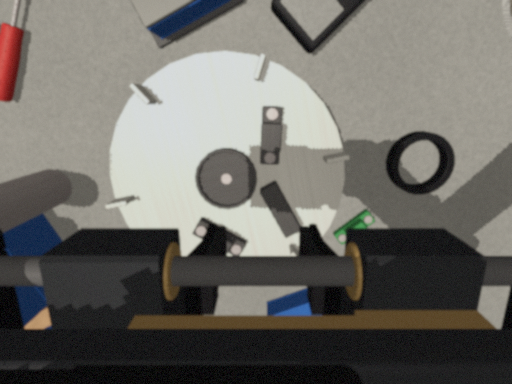

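The wrist view shows the first bar gone from the disc. Clamp 1 has bolts at (272,114)/(269,157), bar 2 runs (268,185)-(293,232), clamp 2 has bolts at (201,229)/(236,250), and the hub is at (227,179).

```bash
cat > m.py <<'E'
from h import *
def meas(c,items):
    for n,p,q,z in items:
        P,Q=ray(c,*p,z)[:2],ray(c,*q,z)[:2];d=Q-P;print(n,((P+Q)/2).round(3),np.linalg.norm(d).round(3),"ang",np.degrees(np.arctan2(d[1],d[0])).round(0)%180)
E
python3 - <<'E'
from m import *
c=cap("wrist")
meas(c,[("cl1",(272,114),(269,157),.118),("bar2",(268,185),(293,232),.123),("cl2",(201,229),(236,250),.118),("hub",(226.5,178.5),(227,178.5),.110)])
s=r.sense();print(s["tcp_pos"],s["joints"])
E
```

```text
cl1 [ 0.448 -0.016] 0.047 ang 60.0
bar2 [0.474 0.064] 0.064 ang 91.0
cl2 [0.558 0.067] 0.049 ang 120.0
hub [0.515 0.007] 0.001 ang 154.0
[0.4723665  0.01752374 0.3043993 ] [ 2.18804513e+01  3.48436891e+00 -1.09424829e+01 -4.51682413e-03
 -7.52018747e+01 -4.81437749e+01]
```

```bash
python3 -m jog '{"delta_pos":[[-12,-17,-20],[-12,-17,-30],[0,0,-35],[0,0,-35],[0,0,-30],[0,0,-20],[0,0,-10],[0,0,0],[0,0,0]],"rot":[[0,0,-2],[0,0,0],[0,0,0],[0,0,0],[0,0,0],[0,0,0],[0,0,0],[0,0,0],[0,0,0]],"grip":[40,40,40,40,40,40,40,40,40]}'
```

```text
time_s: 9.42
tcp_pos: [0.4483, -0.0146, 0.1215]
ee_rot: [[-0.47, -0.883, -0.001], [-0.883, 0.47, -0.0], [0.001, 0.0, -1.0]]
wrist_force: [0.1, -0.4, 1.0]
gripper_width: 0.4
```

```bash
python3 -m jog '{"delta_pos":[[0,-2,-12],[0,0,-6],[0,0,-1],[0,0,0],[0,0,0],[0,0,0],[0,0,0],[0,0,0],[0,0,0]],"rot":[[0,0,0],[0,0,0],[0,0,0],[0,0,0],[0,0,0],[0,0,0],[0,0,0],[0,0,0],[0,0,0]],"grip":[40,40,40,40,0,0,0,0,0]}'
```

```text
time_s: 10.17
tcp_pos: [0.4488, -0.0172, 0.1032]
ee_rot: [[-0.471, -0.882, 0.001], [-0.882, 0.471, 0.0], [-0.001, -0.001, -1.0]]
wrist_force: [-1.4, 0.1, 2.9]
gripper_width: 0.249
```

```bash
python3 -m jog '{"delta_pos":[[0,0,20],[0,0,35],[0,0,35],[0,37,0],[-4,40,0],[-4,40,0],[-3,40,0],[-3,40,0],[0,40,0],[0,40,0]],"rot":[[0,0,0],[0,0,0],[0,0,0],[0,0,0],[0,0,0],[0,0,0],[0,0,0],[0,0,0],[0,0,0],[0,0,0]],"grip":[0,0,0,0,0,0,0,0,0,0]}'
python3 -m jog '{"delta_pos":[[0,40,0],[0,40,0],[0,30,-10],[0,0,-30],[0,0,-40],[0,0,-40],[0,0,-25],[0,0,-20],[0,0,-8],[0,0,0]],"rot":[[0,0,0],[0,0,0],[0,0,0],[0,0,0],[0,0,0],[0,0,0],[0,0,0],[0,0,0],[0,0,0],[0,0,0]],"grip":[0,0,0,0,0,0,0,0,0,0]}'
python3 -m jog '{"delta_pos":[[0,0,0],[0,0,0],[0,0,0],[0,0,20],[0,0,40],[0,0,40],[0,0,40],[0,-40,20],[0,-40,20]],"rot":[[0,0,0],[0,0,0],[0,0,0],[0,0,0],[0,0,0],[0,0,0],[0,0,7],[0,0,7],[0,0,7]],"grip":[55,55,55,55,55,55,55,55,55]}'
```

```text
time_s: 11.0
tcp_pos: [0.4332, 0.2612, 0.1923]
ee_rot: [[-0.471, -0.882, -0.001], [-0.882, 0.471, -0.0], [0.001, 0.001, -1.0]]
wrist_force: [1.2, 0.6, -1.3]
gripper_width: 0.25
time_s: 11.83
tcp_pos: [0.4331, 0.3681, 0.0171]
ee_rot: [[-0.471, -0.882, -0.003], [-0.882, 0.471, -0.005], [0.006, 0.001, -1.0]]
wrist_force: [-0.4, -0.4, -1.9]
gripper_width: 0.247
time_s: 12.58
tcp_pos: [0.435, 0.2963, 0.2009]
ee_rot: [[-0.115, -0.993, 0.005], [-0.993, 0.115, 0.005], [-0.006, -0.004, -1.0]]
wrist_force: [0.8, -1.1, -0.1]
gripper_width: 0.548
```

```bash
python3 -m jog '{"delta_pos":[[3,-40,20],[3,-40,20],[3,-40,20],[6,-30,20],[5,-20,10],[5,-20,0],[0,0,0],[0,0,0]],"rot":[[0,0,5],[0,0,3],[0,0,0],[0,0,0],[0,0,0],[0,0,0],[0,0,0],[0,0,0]],"grip":[45,45,45,45,45,45,45,45]}'
python3 - <<'E'
from h import *
c=cap("wrist","w4")
s=r.sense();print(s["tcp_pos"],s["joints"])
for n,p in(("bar2",[.474,.064,.123]),("cl2",[.558,.067,.12]),("hub",[.515,.006,.11])): print(n,proj(c,p).round())
c["frame"]=c["frame"].copy();c["frame"][226:]=255;look(c,90);look(c,75)
E
```

```text
time_s: 13.25
tcp_pos: [0.4586, 0.1128, 0.2841]
ee_rot: [[0.014, -1.0, 0.003], [-1.0, -0.014, 0.002], [-0.002, -0.003, -1.0]]
wrist_force: [-0.7, 0.4, -0.1]
gripper_width: 0.453
[0.4584842  0.11343609 0.28355286] [ 3.36637265e+01  4.17248882e+00 -1.31305822e+01 -1.28854130e-02
 -7.25739577e+01 -3.28091544e+01]
bar2 [247. 129.]
cl2 [165. 131.]
hub [207.  69.]
[167. 129.] [0.555 0.065] [0.021 0.057] ang 122
[188.  51.] [ 0.531 -0.008] [0.061 0.024] ang 46
[167. 129.] [0.555 0.065] [0.021 0.037] ang 122
```

```bash
python3 - <<'E'
from h import *
c=cap("wrist")
c["frame"]=c["frame"].copy();c["frame"][226:]=255
for t in(105,120): look(c,t);print()
E
```

```text
[246. 130.] [0.475 0.065] [0.019 0.06 ] ang 92
[164. 130.] [0.558 0.066] [0.027 0.06 ] ang 125
[204.  65.] [0.515 0.004] [0.065 0.066] ang 90
[357.   3.] [ 0.373 -0.051] [0.022 0.005] ang 1

[125. 155.] [0.6   0.093] [0.022 0.006] ang 50
[164. 129.] [0.558 0.066] [0.028 0.061] ang 125
[245. 129.] [0.475 0.064] [0.021 0.063] ang 93
[204.  65.] [0.515 0.004] [0.065 0.066] ang 90
[358.   4.] [ 0.372 -0.051] [0.024 0.006] ang 1
```

```bash
python3 -m jog '{"delta_pos":[[8,-25,-20],[8,-24,-25],[0,0,-35],[0,0,-35],[0,0,-28],[0,0,-20],[0,0,0],[0,0,0]],"rot":[[0,0,1],[0,0,0],[0,0,0],[0,0,0],[0,0,0],[0,0,0],[0,0,0],[0,0,0]],"grip":[40,40,40,40,40,40,40,40]}'
```

```text
time_s: 14.02
tcp_pos: [0.4744, 0.0651, 0.1192]
ee_rot: [[0.035, -0.999, -0.002], [-0.999, -0.035, -0.001], [0.001, 0.002, -1.0]]
wrist_force: [-0.4, 0.6, 0.3]
gripper_width: 0.397
```

```bash
python3 -m jog '{"delta_pos":[[0,0,-12],[0,0,-6],[0,0,0],[0,0,0],[0,0,0],[0,0,0],[0,0,0],[0,0,0],[0,0,0]],"rot":[[0,0,0],[0,0,0],[0,0,0],[0,0,0],[0,0,0],[0,0,0],[0,0,0],[0,0,0],[0,0,0]],"grip":[40,40,40,0,0,0,0,0,0]}'
python3 -m jog '{"delta_pos":[[0,0,20],[0,0,35],[0,0,35],[-4,36,0],[-6,40,0],[-6,40,0],[-6,40,0],[-6,40,0],[-6,40,0],[0,0,-10]],"rot":[[0,0,0],[0,0,0],[0,0,0],[0,0,0],[0,0,0],[0,0,0],[0,0,0],[0,0,0],[0,0,0],[0,0,0]],"grip":[0,0,0,0,0,0,0,0,0,0]}'
```

```text
time_s: 14.77
tcp_pos: [0.4755, 0.0648, 0.1026]
ee_rot: [[0.034, -0.999, 0.002], [-0.999, -0.034, 0.001], [-0.001, -0.002, -1.0]]
wrist_force: [-0.9, -0.0, 6.3]
gripper_width: 0.251
time_s: 15.6
tcp_pos: [0.4409, 0.3073, 0.1824]
ee_rot: [[0.039, -0.999, 0.004], [-0.999, -0.039, 0.004], [-0.004, -0.004, -1.0]]
wrist_force: [1.3, -0.2, -1.0]
gripper_width: 0.247
```

```bash
python3 -m jog '{"delta_pos":[[0,-8,-35],[0,0,-40],[0,0,-40],[0,0,-25],[0,0,-17],[0,0,-8],[0,0,0]],"rot":[[0,0,0],[0,0,0],[0,0,0],[0,0,0],[0,0,0],[0,0,0],[0,0,0]],"grip":[0,0,0,0,0,0,0]}'
python3 -m jog '{"delta_pos":[[0,0,0],[0,0,0],[0,0,0],[0,0,20],[0,0,40],[0,0,40],[8,0,40],[20,-30,20],[20,-30,20]],"rot":[[0,0,0],[0,0,0],[0,0,0],[0,0,0],[0,0,0],[0,0,0],[0,0,7],[0,0,7],[0,0,7]],"grip":[55,55,55,55,55,55,55,55,55]}'
python3 -m jog '{"delta_pos":[[20,-30,20],[20,-30,20],[15,-30,20],[10,-20,20],[0,0,0],[0,0,0]],"rot":[[0,0,7],[0,0,3],[0,0,0],[0,0,0],[0,0,0],[0,0,0]],"grip":[45,45,45,45,45,45]}'
python3 - <<'E'
from h import *
c=cap("wrist","w5")
s=r.sense();print(s["tcp_pos"],np.degrees(np.arctan2(s["ee_rot"][1,1],s["ee_rot"][0,1])),s["joints"])
print(proj(c,[.558,.066,.122]))
c["frame"]=c["frame"].copy();c["frame"][226:]=255;look(c,105)
E
```

```text
time_s: 16.18
tcp_pos: [0.4393, 0.291, 0.0143]
ee_rot: [[0.033, -0.999, -0.004], [-0.999, -0.032, -0.004], [0.004, 0.004, -1.0]]
wrist_force: [0.7, 0.8, -0.9]
gripper_width: 0.248
time_s: 16.93
tcp_pos: [0.4882, 0.236, 0.1999]
ee_rot: [[0.389, -0.921, 0.006], [-0.921, -0.389, 0.005], [-0.002, -0.007, -1.0]]
wrist_force: [-0.5, 0.1, 0.1]
gripper_width: 0.549
time_s: 17.43
tcp_pos: [0.5522, 0.1253, 0.2768]
ee_rot: [[0.529, -0.849, 0.004], [-0.849, -0.529, 0.003], [0.0, -0.005, -1.0]]
wrist_force: [-1.0, 0.4, -0.0]
gripper_width: 0.452
[0.55116631 0.12597359 0.2752334 ] -147.99089993711306 [ 2.92681682e+01  1.40237784e+01 -2.27166740e+00 -4.32101942e-02
 -7.35803855e+01  2.75314014e+00]
[288.40275833 124.98088406]
[272. 208.] [0.526 0.147] [0.1   0.038] ang 32
[288. 126.] [0.558 0.067] [0.02  0.042] ang 126
[500.  88.] [ 0.406 -0.07 ] [0.02  0.059] ang 133
[356.  92.] [0.52  0.006] [0.067 0.065] ang 68
[503.  45.] [ 0.429 -0.099] [0.016 0.007] ang 47
[492.   7.] [ 0.46  -0.118] [0.021 0.011] ang 32
```

```bash
python3 -m jog '{"delta_pos":[[4,-30,-20],[3,-29,-25],[0,0,-35],[0,0,-35],[0,0,-25],[0,0,-15],[0,0,0],[0,0,0]],"rot":[[0,0,1],[0,0,0],[0,0,0],[0,0,0],[0,0,0],[0,0,0],[0,0,0],[0,0,0]],"grip":[40,40,40,40,40,40,40,40]}'
```

```text
time_s: 18.15
tcp_pos: [0.5575, 0.0678, 0.1185]
ee_rot: [[0.547, -0.837, -0.002], [-0.837, -0.547, -0.001], [-0.0, 0.003, -1.0]]
wrist_force: [0.7, 0.4, -0.1]
gripper_width: 0.402
```

```bash
python3 -m jog '{"delta_pos":[[0,0,-12],[0,0,-4],[0,0,0],[0,0,0],[0,0,0],[0,0,0],[0,0,0],[0,0,0],[0,0,0]],"rot":[[0,0,0],[0,0,0],[0,0,0],[0,0,0],[0,0,0],[0,0,0],[0,0,0],[0,0,0],[0,0,0]],"grip":[40,40,40,0,0,0,0,0,0]}'
python3 -m jog '{"delta_pos":[[0,0,20],[0,0,35],[0,0,35],[-4,32,0],[-4,40,0],[-4,40,0],[-4,40,0],[-6,40,0],[-6,40,0],[0,0,-10]],"rot":[[0,0,0],[0,0,0],[0,0,0],[0,0,0],[0,0,0],[0,0,0],[0,0,0],[0,0,0],[0,0,0],[0,0,0]],"grip":[0,0,0,0,0,0,0,0,0,0]}'
python3 -m jog '{"delta_pos":[[0,0,-35],[0,0,-40],[0,0,-40],[0,0,-25],[0,0,-17],[0,0,-6],[0,0,0]],"rot":[[0,0,0],[0,0,0],[0,0,0],[0,0,0],[0,0,0],[0,0,0],[0,0,0]],"grip":[0,0,0,0,0,0,0]}'
```

```text
time_s: 18.9
tcp_pos: [0.5591, 0.0675, 0.1042]
ee_rot: [[0.546, -0.838, 0.002], [-0.838, -0.546, 0.001], [0.001, -0.002, -1.0]]
wrist_force: [-0.6, -0.2, 4.0]
gripper_width: 0.254
time_s: 19.73
tcp_pos: [0.5304, 0.306, 0.1838]
ee_rot: [[0.551, -0.834, 0.003], [-0.834, -0.551, 0.004], [-0.001, -0.005, -1.0]]
wrist_force: [1.6, -0.5, -1.2]
gripper_width: 0.25
time_s: 20.32
tcp_pos: [0.5291, 0.2979, 0.0178]
ee_rot: [[0.545, -0.838, -0.004], [-0.838, -0.545, -0.004], [0.001, 0.005, -1.0]]
wrist_force: [-0.5, -0.1, -1.1]
gripper_width: 0.25
```

```bash
python3 -m jog '{"delta_pos":[[0,0,0],[0,0,0],[0,0,0],[0,0,20],[0,0,40],[0,0,40],[0,0,40],[-15,-25,25],[-15,-25,25],[-15,-25,25]],"rot":[[0,0,0],[0,0,0],[0,0,0],[0,0,0],[0,0,0],[0,0,0],[0,0,-7],[0,0,-7],[0,0,-7],[0,0,-7]],"grip":[55,55,55,55,55,55,55,55,55,55]}'
python3 -m jog '{"delta_pos":[[-15,-35,20],[-15,-35,20],[-15,-35,10],[-15,-15,0],[0,0,0],[0,0,0]],"rot":[[0,0,-5],[0,0,0],[0,0,0],[0,0,0],[0,0,0],[0,0,0]],"grip":[0,0,0,0,0,0]}'
python3 - <<'E'
from h import *
import pickle
c=cap("wrist");t=cap("top");s=cap("side");pickle.dump((c,t,s),open("c2.pkl","wb"))
print(r.sense()["tcp_pos"],r.sense()["time_s"])
A=cv2.resize(c["frame"],(400,300));B=cv2.resize(t["frame"][120:312,60:316],(400,300));C=cv2.resize(s["frame"][180:372,60:316],(400,300));D=cv2.resize(s["frame"][160:280,180:340],(400,300))
cv2.imwrite("pics/m1.png",np.vstack([np.hstack([A,B]),np.hstack([C,D])])[:,:,::-1])
E
```

```text
time_s: 21.15
tcp_pos: [0.4849, 0.2236, 0.2383]
ee_rot: [[0.083, -0.997, 0.003], [-0.997, -0.083, 0.002], [-0.002, -0.003, -1.0]]
wrist_force: [-0.7, 0.3, 0.7]
gripper_width: 0.55
time_s: 21.65
tcp_pos: [0.4261, 0.1058, 0.2861]
ee_rot: [[0.0, -1.0, 0.004], [-1.0, -0.0, 0.003], [-0.003, -0.004, -1.0]]
wrist_force: [0.8, 0.9, -1.2]
gripper_width: 0.186
[0.42682829 0.10703534 0.28432519] 21.8
```

View pics/m1.png

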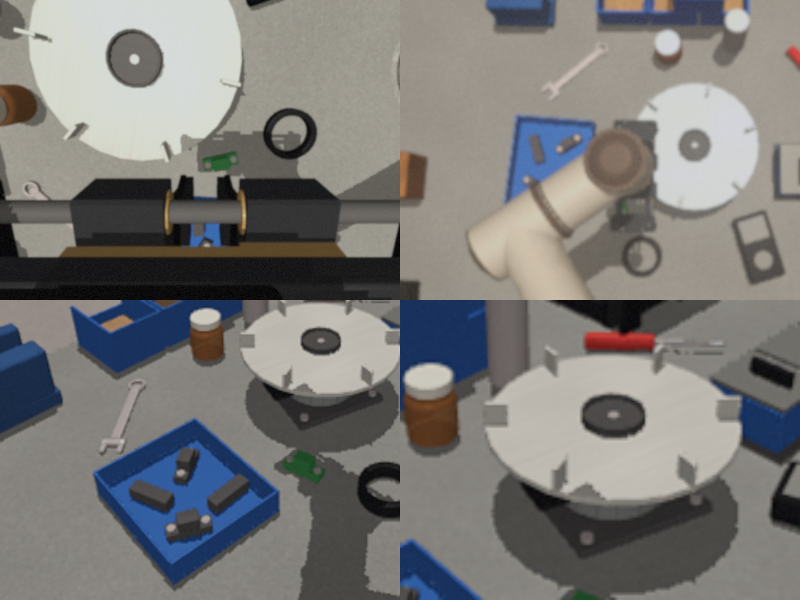

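The montage shows the disc empty and four pieces lying flat in the tray (lower-left panel, around (150,495), (185,465), (228,495), (190,525)). The green block is still on the bench. Blades show at wrist-panel (232,82) and (75,130); I measure their angle now.

```bash
python3 - <<'E'
from h import *
import pickle
c=pickle.load(open("c2.pkl","rb"))[0]
h=ray(c,134*1.28,59*1.28,.110)[:2];print("hub",h)
for u,v in((231,82),(75,130),(33,35),(168,148)):
    p=ray(c,u*1.28,v*1.28,.125)[:2]-h; print(p+h,np.hypot(*p),np.degrees(np.arctan2(p[1],p[0])))
E
```

```text
hub [0.517549   0.00443451]
[0.39281676 0.03302109] 0.1279661072824443 167.09167517397904
[0.59878577 0.09479564] 0.12150944497632042 48.04371968492942
[ 0.63380117 -0.02172045] 0.11915808082845754 -12.679552085107176
[0.47581212 0.11941027] 0.12231676820525944 109.95120056918249
```

```bash
python3 -m jog '{"delta_pos":[[-8,-33,-20],[-8,-33,-20],[-8,-33,-20],[-9,-33,-24],[0,0,-35],[0,0,-35],[0,0,-14],[0,0,0],[0,0,0]],"rot":[[0,0,0],[0,0,0],[0,0,0],[0,0,0],[0,0,0],[0,0,0],[0,0,0],[0,0,0],[0,0,0]],"grip":[0,0,0,0,0,0,0,0,0]}'
python3 - <<'E'
from h import *
c=cap("side");t=r.sense()["tcp_pos"];print(t,proj(c,t-[0,0,-.006]),proj(c,[.392,.033,.116]))
E
```

```text
time_s: 22.55
tcp_pos: [0.3939, -0.0252, 0.1156]
ee_rot: [[0.002, -1.0, -0.002], [-1.0, -0.002, -0.001], [0.001, 0.002, -1.0]]
wrist_force: [0.2, -0.4, 0.1]
gripper_width: 0.005
[ 0.39478168 -0.0248753   0.11662355] [308.91698998 214.72053643] [295.83741903 226.94200262]
```

```bash
python3 -m jog '{"delta_pos":[[0,0,-7],[0,0,0],[0,25,0],[0,41,0],[0,41,0],[-8,20,36],[-5,0,40],[0,0,40]],"rot":[[0,0,0],[0,0,0],[0,0,0],[0,0,0],[0,0,0],[0,0,0],[0,0,0],[0,0,0]],"grip":[0,0,0,0,0,0,0,0]}'
cat > spin.py <<'E'
from h import *
def spin():
    a=cap("side");t0=r.sense()["time_s"]
    b=cap("side");t1=r.sense()["time_s"]
    A=[]
    for c in (a,b):
        # unwrap rim ring just above disc at blade-top height
        th=np.radians(np.arange(0,360,1)); 
        P=np.array([proj(c,[.517+.1275*np.cos(t),.005+.1275*np.sin(t),.118]) for t in th])
        g=cv2.cvtColor(c["frame"],cv2.COLOR_RGB2GRAY).astype(np.float32)
        A.append(cv2.remap(g,P[:,0:1].astype(np.float32),P[:,1:2].astype(np.float32),1)[:,0])
    return a,b,A,t1-t0
if __name__=="__main__":
    a,b,A,dt=spin();print(dt)
    D=[cv2.resize(c["frame"][180:260,200:330],(400,246)) for c in(a,b)]
    cv2.imwrite("pics/spin.png",np.hstack(D)[:,:,::-1]);print(r.sense()["time_s"],r.sense()["tcp_pos"])
E
python3 spin.py
```

```text
time_s: 23.27
tcp_pos: [0.3793, 0.1024, 0.2266]
ee_rot: [[0.005, -1.0, -0.001], [-1.0, -0.005, -0.0], [0.0, 0.001, -1.0]]
wrist_force: [1.5, 0.4, -0.5]
gripper_width: 0.01
0.05000000000000071
23.3667 [0.38426716 0.1042359  0.23212253]
```

View pics/spin.png

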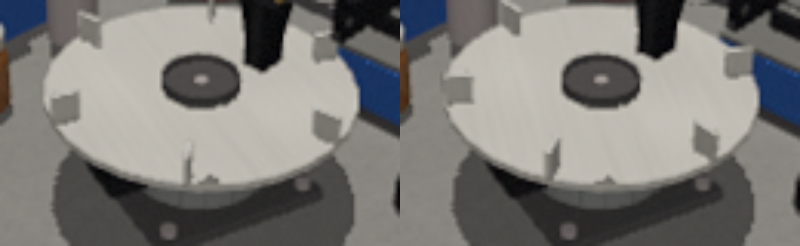

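The two frames, 0.05 s apart, show the blades advanced by about 10° with the finger well clear, so the impeller is coasting at roughly 3 rad/s. I leave it alone and move to the rack.

```bash
python3 -m jog '{"delta_pos":[[0,0,30],[0,-20,20],[5,-38,10],[5,-38,5],[5,-38,5],[5,-38,5],[5,-38,0],[5,-38,0],[5,-38,0],[5,-38,0]],"rot":[[0,0,0],[0,0,-7],[0,0,-7],[0,0,-7],[0,0,-7],[0,0,-7],[0,0,-7],[0,0,-7],[0,0,-7],[0,0,-7]],"grip":[0,0,0,20,45,70,70,70,70,70]}'
python3 -m jog '{"delta_pos":[[5,-38,0],[5,-38,0],[5,-38,0],[5,-38,0],[5,-37,0],[5,-20,0],[0,0,0],[0,0,0]],"rot":[[0,0,-7],[0,0,-7],[0,0,-7],[0,0,-7],[0,0,-5],[0,0,0],[0,0,0],[0,0,0]],"grip":[70,70,70,70,70,70,70,70]}'
python3 - <<'E'
from h import *
import pickle
from spin import spin
c=cap("wrist","w6",None,1.4);pickle.dump(c,open("w6.pkl","wb"))
s=r.sense();print(s["tcp_pos"],np.degrees(np.arctan2(s["ee_rot"][1,1],s["ee_rot"][0,1])),s["joints"])
a,b,A,dt=spin()
best=max(range(-25,26),key=lambda k:np.corrcoef(A[0],np.roll(A[1],k))[0,1]);print("shift deg",best,dt,s["time_s"])
E
```

```text
time_s: 24.2
tcp_pos: [0.4203, -0.2246, 0.3003]
ee_rot: [[-0.893, -0.45, 0.002], [-0.45, 0.893, -0.0], [-0.002, -0.001, -1.0]]
wrist_force: [0.8, 0.2, 0.8]
gripper_width: 0.451
time_s: 24.87
tcp_pos: [0.4502, -0.4325, 0.2988]
ee_rot: [[-0.994, 0.105, -0.001], [0.105, 0.994, 0.001], [0.001, 0.001, -1.0]]
wrist_force: [0.0, -0.0, 0.6]
gripper_width: 0.702
[ 0.4502411  -0.43155752  0.29943047] 84.05318807990638 [-2.89498110e+01  1.95111161e+01  8.76935414e+00 -1.93176026e-02
 -7.92939530e+01 -6.69933994e+01]
shift deg 8 0.05000000000000071 24.9167
```

View pics/w6.png

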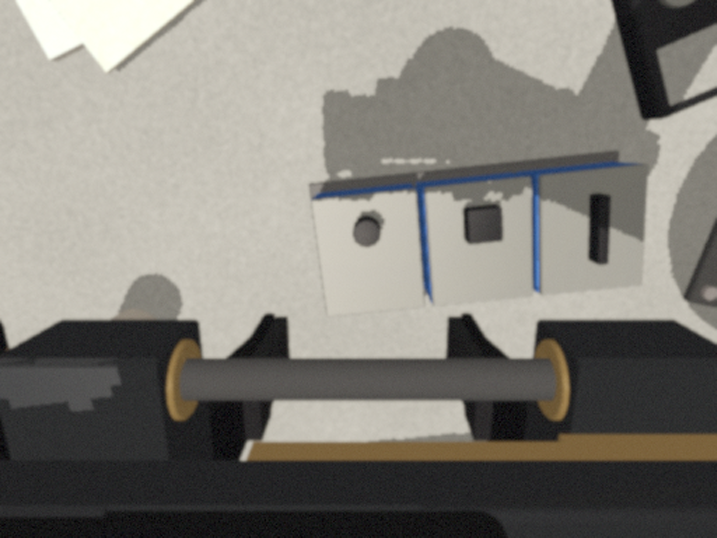

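The wrist view shows the round knob on the image-left lid, centre (367,233) in 1.4× px. Next to it are the square knob (483,224) and the bar (599,229). The impeller still turned at about 2.8 rad/s 1.7 s after the flick.

```bash
python3 - <<'E'
from m import *
import pickle
c=pickle.load(open("w6.pkl","rb"));R=lambda u,v,z:ray(c,u/1.4,v/1.4,z)[:2].round(4)
print("knob",R(367,233,.0975),"sq",R(484,222,.095),"bar",R(599,226,.095))
for u,v in((315,196),(327,315),(641,284)): print(R(u,v,.0715))
E
```

```text
knob [ 0.4462 -0.4335] sq [ 0.4477 -0.3358] bar [ 0.4611 -0.2405]
[ 0.4138 -0.4756]
[ 0.5243 -0.4793]
[ 0.5246 -0.1889]
```

```bash
python3 -m jog '{"delta_pos":[[-4,-2,-30],[0,0,-40],[0,0,-40],[0,0,-40],[0,0,-30],[0,0,-20],[0,0,-10],[0,0,0],[0,0,0]],"rot":[[0,0,5],[0,0,0],[0,0,0],[0,0,0],[0,0,0],[0,0,0],[0,0,0],[0,0,0],[0,0,0]],"grip":[55,55,55,55,55,55,55,55,55]}'
```

```text
time_s: 25.77
tcp_pos: [0.4473, -0.4336, 0.0911]
ee_rot: [[-1.0, 0.015, 0.001], [0.015, 1.0, -0.001], [-0.001, -0.001, -1.0]]
wrist_force: [0.4, 0.1, 0.0]
gripper_width: 0.553
```

```bash
python3 -m jog '{"delta_pos":[[0,0,-10],[0,0,-5],[0,0,0],[0,0,0],[0,0,0],[0,0,0],[0,0,0],[0,0,0],[0,0,0]],"rot":[[0,0,0],[0,0,0],[0,0,0],[0,0,0],[0,0,0],[0,0,0],[0,0,0],[0,0,0],[0,0,0]],"grip":[55,55,55,0,0,0,0,0,0]}'
```

```text
time_s: 26.52
tcp_pos: [0.4465, -0.433, 0.075]
ee_rot: [[-1.0, 0.016, 0.0], [0.016, 1.0, 0.001], [-0.0, 0.001, -1.0]]
wrist_force: [0.2, 3.6, 2.5]
gripper_width: 0.264
```

```bash
python3 -m jog '{"delta_pos":[[3,0,10],[5,0,10],[6,0,9],[7,0,8],[8,0,7],[9,0,6],[0,0,0]],"rot":[[0,0,0],[0,0,0],[0,0,0],[0,0,0],[0,0,0],[0,0,0],[0,0,0]],"grip":[0,0,0,0,0,0,0]}'
```

```text
time_s: 27.1
tcp_pos: [0.4855, -0.433, 0.1249]
ee_rot: [[-1.0, 0.015, -0.001], [0.015, 1.0, 0.001], [0.001, 0.001, -1.0]]
wrist_force: [2.4, 2.1, -5.6]
gripper_width: 0.265
```

```bash
python3 -m jog '{"delta_pos":[[9,0,5],[10,0,3],[7,0,2],[7,0,1],[7,0,0],[7,0,0],[8,0,-1],[0,0,0]],"rot":[[0,0,0],[0,0,0],[0,0,0],[0,0,0],[0,0,0],[0,0,0],[0,0,0],[0,0,0]],"grip":[0,0,0,0,0,0,0,0]}'
python3 - <<'E'
from h import *
cap("side","s4",(250,110,430,245),3)
E
```

```text
time_s: 27.77
tcp_pos: [0.5407, -0.4331, 0.1358]
ee_rot: [[-1.0, 0.015, -0.0], [0.015, 1.0, 0.0], [0.0, 0.0, -1.0]]
wrist_force: [-1.3, 5.4, -1.8]
gripper_width: 0.265
```

View pics/s4.png

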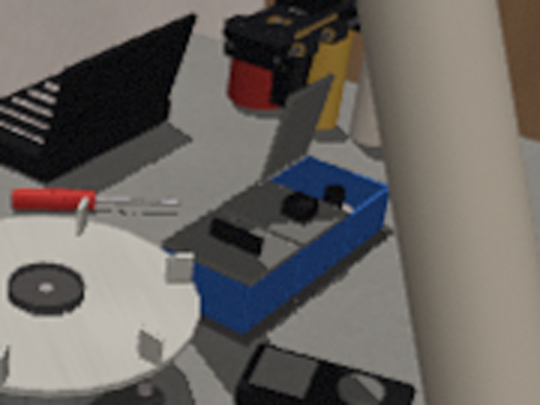

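```bash
python3 -m jog '{"delta_pos":[[0,0,0],[0,0,0],[0,0,0],[0,0,20],[0,0,40],[0,0,40],[-20,0,30],[-35,0,20],[-35,0,14],[0,0,0]],"rot":[[0,0,0],[0,0,0],[0,0,0],[0,0,0],[0,0,0],[0,0,0],[0,0,0],[0,0,0],[0,0,0],[0,0,0]],"grip":[60,60,60,60,60,60,60,60,60,60]}'
python3 - <<'E'
from h import *
import pickle
c=cap("wrist","w7",(100,60,420,300),2.4);pickle.dump(c,open("w7.pkl","wb"));print(r.sense()["tcp_pos"])
E
```

```text
time_s: 28.65
tcp_pos: [0.4464, -0.436, 0.307]
ee_rot: [[-1.0, 0.019, 0.009], [0.019, 1.0, -0.009], [-0.009, -0.009, -1.0]]
wrist_force: [-0.1, -0.9, 0.6]
gripper_width: 0.6
[ 0.44819496 -0.43563242  0.30470651]
```

View pics/w7.png

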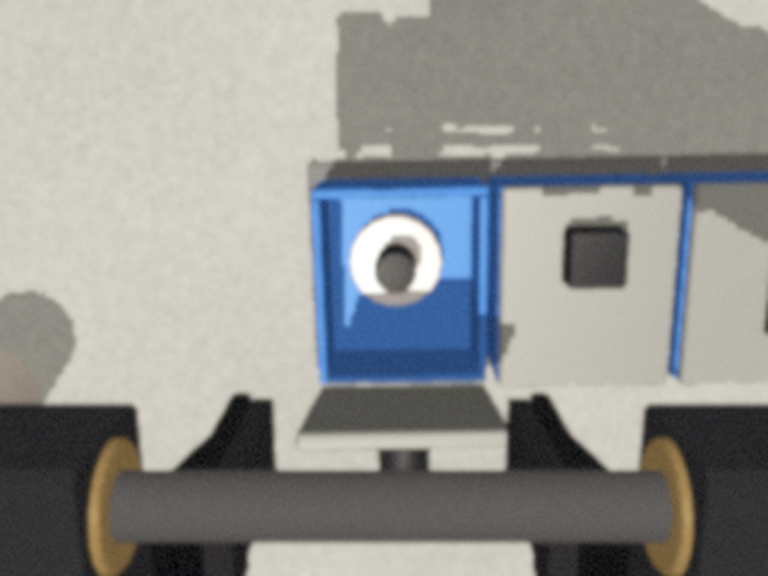

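The lid stands wide open and the cap is in the box: disc centre (396,259) and knob top (397,270) in the 2.4× crop. 13 pictures viewed so far.

```bash
python3 - <<'E'
from h import *
import pickle
c=pickle.load(open("w7.pkl","rb"));R=lambda u,v,z:ray(c,u/2.4+100,v/2.4+60,z)[:2].round(4)
print(R(396,259,.029),R(397,270,.059),R(350,259,.029),R(442,259,.029))
print("box",R(315,186,.063),R(490,186,.063),R(322,382,.063))
c=cap("wrist");print(proj(c,[.45,-.4335,.05]),r.sense()["tcp_pos"])
E
```

```text
[ 0.4617 -0.4364] [ 0.4618 -0.4358] [ 0.4612 -0.4633] [ 0.4621 -0.4094]
box [ 0.4149 -0.4784] [ 0.4166 -0.386 ] [ 0.525  -0.4794]
[266.31978559 161.49210999] [ 0.44912267 -0.43496897  0.30230351]
```

```bash
python3 -m jog '{"delta_pos":[[7,0,-30],[6,0,-40],[0,0,-40],[0,0,-40],[0,0,-40],[0,0,-25],[0,0,-15],[0,0,0],[0,0,0]],"rot":[[0,0,0],[0,0,0],[0,0,0],[0,0,0],[0,0,0],[0,0,0],[0,0,0],[0,0,0],[0,0,0]],"grip":[40,40,40,40,40,40,40,40,40]}'
```

```text
time_s: 29.5
tcp_pos: [0.4629, -0.4338, 0.0676]
ee_rot: [[-1.0, 0.015, -0.002], [0.015, 1.0, 0.0], [0.002, 0.0, -1.0]]
wrist_force: [0.2, -0.5, 0.2]
gripper_width: 0.398
```

```bash
python3 -m jog '{"delta_pos":[[0,-2,-15],[0,0,-10],[0,0,-5],[0,0,0],[0,0,0],[0,0,0],[0,0,0],[0,0,0],[0,0,0]],"rot":[[0,0,0],[0,0,0],[0,0,0],[0,0,0],[0,0,0],[0,0,0],[0,0,0],[0,0,0],[0,0,0]],"grip":[40,40,40,40,0,0,0,0,0]}'
```

```text
time_s: 30.25
tcp_pos: [0.463, -0.4359, 0.0398]
ee_rot: [[-1.0, 0.016, 0.001], [0.016, 1.0, -0.001], [-0.001, -0.001, -1.0]]
wrist_force: [0.3, 0.3, 2.5]
gripper_width: 0.261
```

```bash
python3 -m jog '{"delta_pos":[[0,0,15],[0,0,30],[0,0,38],[0,0,40],[0,0,40],[0,0,37],[0,20,10],[0,38,0],[0,38,0],[0,38,0]],"rot":[[0,0,0],[0,0,0],[0,0,0],[0,0,0],[0,0,0],[0,0,0],[0,0,0],[0,0,0],[0,0,0],[0,0,0]],"grip":[0,0,0,0,0,0,0,0,0,0]}'
python3 -m jog '{"delta_pos":[[5,38,0],[6,38,0],[6,38,0],[6,38,0],[6,38,0],[6,38,0],[6,38,0],[6,30,0],[0,0,0],[0,0,0]],"rot":[[0,0,0],[0,0,0],[0,0,0],[0,0,0],[0,0,0],[0,0,0],[0,0,0],[0,0,0],[0,0,0],[0,0,0]],"grip":[0,0,0,0,0,0,0,0,0,0]}'
python3 - <<'E'
from h import *
import pickle
from spin import spin
c=cap("wrist");pickle.dump(c,open("w8.pkl","wb"));cv2.imwrite("pics/w8.png",cv2.resize(c["frame"],None,fx=1.4,fy=1.4)[:,:,::-1])
s=r.sense();print(s["tcp_pos"],s["time_s"],s["gripper_width"])
a,b,A,dt=spin()
best=max(range(-25,26),key=lambda k:np.corrcoef(A[0],np.roll(A[1],k))[0,1]);print("shift deg",best,np.abs(A[0]-A[1]).max())
E
```

```text
time_s: 31.08
tcp_pos: [0.4615, -0.3001, 0.2483]
ee_rot: [[-1.0, 0.018, -0.001], [0.018, 1.0, 0.001], [0.001, 0.001, -1.0]]
wrist_force: [0.9, 0.1, -1.8]
gripper_width: 0.263
time_s: 31.92
tcp_pos: [0.509, -0.0041, 0.2482]
ee_rot: [[-1.0, 0.013, -0.001], [0.013, 1.0, 0.0], [0.001, 0.0, -1.0]]
wrist_force: [0.4, 0.7, -1.8]
gripper_width: 0.261
[ 0.5088598  -0.00515029  0.24830494] 31.9667 0.26039304799850854
shift deg 0 8.609375
```

View pics/w8.png

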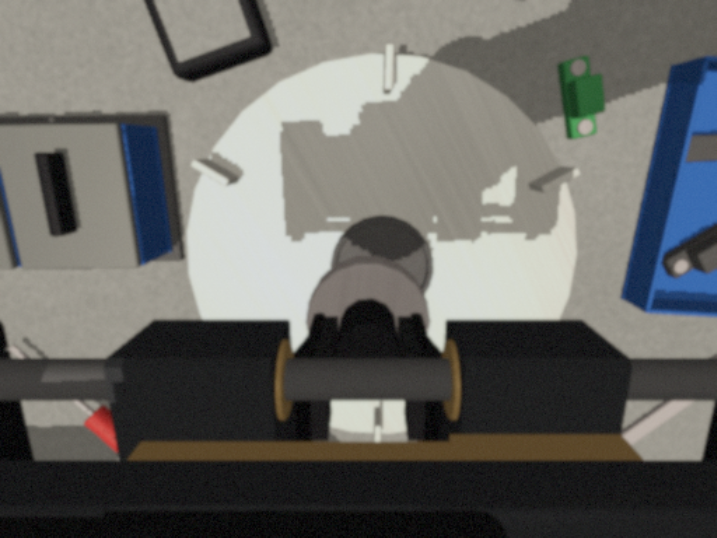

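```bash
python3 - <<'E'
from h import *
import pickle
c=pickle.load(open("w8.pkl","rb"));R=lambda u,v,z:ray(c,u/1.4,v/1.4,z)[:2].round(4)
print("dish L/R",R(333,262,.115),R(433,262,.115),"front",R(382,217,.115))
print("cap L/R",R(307,318,.237),R(428,318,.237),"front",R(367,264,.237))
# all six blade-based centre: opposite blades? 3 blades ends
for p in((390,68),(214,170),(556,180)): print("blade",R(*p,.127))
d=cap("wrist");print("pix diff",np.abs(d["frame"].astype(int)-c["frame"])[30:210].max(2).mean(), r.sense()["time_s"],r.sense()["tcp_pos"])
E
```

```text
dish L/R [ 0.5125 -0.0291] [0.5134 0.04  ] front [0.4817 0.0049]
cap L/R [ 0.5066 -0.0312] [0.5073 0.0206] front [ 0.4831 -0.0052]
blade [0.3909 0.0097]
blade [ 0.4488 -0.1012]
blade [0.4578 0.1148]
pix diff 6.531911892361111 32.1167 [ 0.50900205 -0.00654706  0.24862815]
```

```bash
python3 -m jog '{"delta_pos":[[4,6,0],[4,6,-20],[0,0,-25],[0,0,-25],[0,0,-10],[0,0,0],[0,0,0],[0,0,0],[0,0,0]],"rot":[[0,0,0],[0,0,0],[0,0,0],[0,0,0],[0,0,0],[0,0,0],[0,0,0],[0,0,0],[0,0,0]],"grip":[0,0,0,0,0,0,0,0,0]}'
cat > sp2.py <<'E'
from spin import *
_,_,A,_=spin();t0=r.sense()["time_s"]
for i in range(10): vision.capture("side")
_,_,B,_=spin();t1=r.sense()["time_s"]
cc=[np.corrcoef(A[0],np.roll(B[0],k))[0,1] for k in range(-25,26)]
print("shift deg",int(np.argmax(cc))-25,max(cc),"dt",t1-t0,r.sense()["tcp_pos"],r.sense()["gripper_width"])
E
python3 sp2.py
```

```text
time_s: 32.87
tcp_pos: [0.5186, 0.0065, 0.1706]
ee_rot: [[-1.0, 0.016, 0.003], [0.016, 1.0, 0.001], [-0.003, 0.001, -1.0]]
wrist_force: [-0.1, -0.5, -2.1]
gripper_width: 0.265
shift deg 0 0.9990793231858829 dt 0.5999999999999943 [0.51741288 0.00638196 0.16877863] 0.264488551608228
```

The impeller is stopped: 0° shift over 0.6 s. I lower the cap.

```bash
python3 -m jog '{"delta_pos":[[-1,-1,-14],[0,0,-12],[0,0,-5],[0,0,0],[0,0,0]],"rot":[[0,0,0],[0,0,0],[0,0,0],[0,0,0],[0,0,0]],"grip":[0,0,0,0,0]}'
```

```text
time_s: 33.98
tcp_pos: [0.5167, 0.0053, 0.138]
ee_rot: [[-1.0, 0.016, 0.0], [0.016, 1.0, -0.0], [-0.0, -0.0, -1.0]]
wrist_force: [-1.0, -0.1, -1.1]
gripper_width: 0.261
```

```bash
python3 -m jog '{"delta_pos":[[0,0,-2],[0,0,0],[0,0,0]],"rot":[[0,0,0],[0,0,0],[0,0,0]],"grip":[0,0,0]}'; python3 -m jog '{"delta_pos":[[0,0,0],[0,0,0],[0,0,0],[0,0,0],[0,0,10],[0,0,20],[0,0,40],[0,0,40],[0,-30,20],[0,-38,0]],"rot":[[0,0,0],[0,0,0],[0,0,0],[0,0,0],[0,0,0],[0,0,0],[0,0,0],[0,0,0],[0,0,0],[0,0,0]],"grip":[35,45,45,45,45,45,45,45,45,45]}'
python3 - <<'E'
from h import *
cap("side","s5",(190,150,370,285),4);print(r.sense()["tcp_pos"])
E
```

```text
time_s: 34.23
tcp_pos: [0.5166, 0.0054, 0.1362]
ee_rot: [[-1.0, 0.016, 0.001], [0.016, 1.0, 0.0], [-0.001, 0.0, -1.0]]
wrist_force: [-0.3, 0.4, -0.9]
gripper_width: 0.265
time_s: 35.07
tcp_pos: [0.5198, -0.062, 0.2733]
ee_rot: [[-1.0, 0.011, 0.014], [0.011, 1.0, 0.0], [-0.014, 0.0, -1.0]]
wrist_force: [0.3, -0.7, 1.1]
gripper_width: 0.448
[ 0.51756073 -0.06767193  0.27039418]
```

View pics/s5.png

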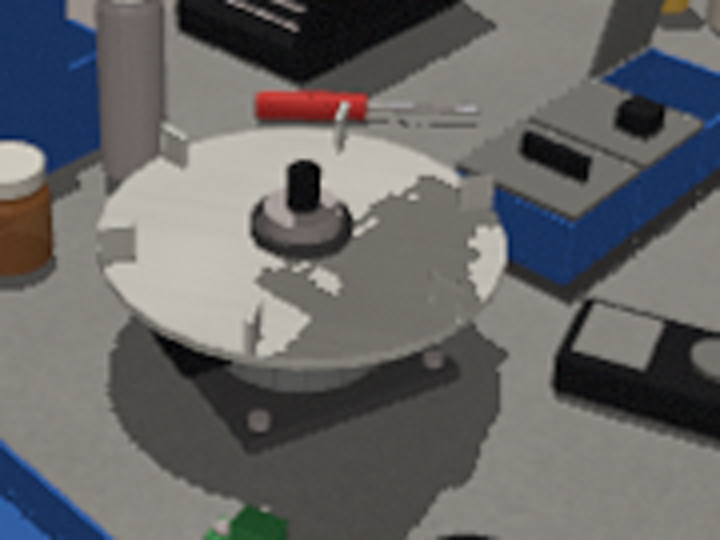

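The cap sits upright in the hub dish, knob at (303,185) and disc inside the dark rim at (302,220). The tools and neighbouring lids look undisturbed. Next I regrasp the knob of the open lid and reverse the arc.

```bash
python3 -m jog '{"delta_pos":[[2,-38,0],[2,-38,0],[2,-38,0],[2,-38,0],[3,-38,0],[3,-38,0],[3,-38,0],[3,-38,0],[3,-38,0],[0,-23,0]],"rot":[[0,0,0],[0,0,0],[0,0,0],[0,0,0],[0,0,0],[0,0,0],[0,0,0],[0,0,0],[0,0,0],[0,0,0]],"grip":[55,55,55,55,55,55,55,55,55,55]}'
python3 -m jog '{"delta_pos":[[0,0,0],[0,0,0],[0,0,0]],"rot":[[0,0,0],[0,0,0],[0,0,0]],"grip":[55,55,55]}'
```

```text
time_s: 35.95
tcp_pos: [0.539, -0.4311, 0.2657]
ee_rot: [[-1.0, 0.018, -0.0], [0.018, 1.0, -0.001], [0.0, -0.001, -1.0]]
wrist_force: [0.5, 0.3, 0.1]
gripper_width: 0.547
time_s: 36.2
tcp_pos: [0.5393, -0.4272, 0.2661]
ee_rot: [[-1.0, 0.016, -0.0], [0.016, 1.0, 0.0], [0.0, 0.0, -1.0]]
wrist_force: [0.2, 0.5, -0.4]
gripper_width: 0.548
```

```bash
python3 -m jog '{"delta_pos":[[2,-6,-30],[0,0,-35],[0,0,-30],[0,0,-20],[0,0,-12],[0,0,-3],[0,0,0],[0,0,0]],"rot":[[0,0,0],[0,0,0],[0,0,0],[0,0,0],[0,0,0],[0,0,0],[0,0,0],[0,0,0]],"grip":[55,55,55,55,55,55,55,55]}'
python3 -m jog '{"delta_pos":[[0,0,0],[0,0,0],[0,0,0],[0,0,0],[0,0,0],[0,0,0]],"rot":[[0,0,0],[0,0,0],[0,0,0],[0,0,0],[0,0,0],[0,0,0]],"grip":[0,0,0,0,0,0]}'
```

```text
time_s: 36.87
tcp_pos: [0.5426, -0.4338, 0.138]
ee_rot: [[-1.0, 0.015, 0.003], [0.015, 1.0, -0.002], [-0.003, -0.002, -1.0]]
wrist_force: [0.0, -1.1, 0.9]
gripper_width: 0.553
time_s: 37.37
tcp_pos: [0.5415, -0.433, 0.1363]
ee_rot: [[-1.0, 0.016, 0.0], [0.016, 1.0, 0.001], [-0.0, 0.001, -1.0]]
wrist_force: [0.3, 2.8, 2.7]
gripper_width: 0.265
```

Gripped at 23 mm again; I reverse the arc.

```bash
python3 -m jog '{"delta_pos":[[-8,0,1],[-7,0,0],[-7,0,0],[-7,0,-1],[-7,0,-2],[-10,0,-3],[-9,0,-5],[0,0,0]],"rot":[[0,0,0],[0,0,0],[0,0,0],[0,0,0],[0,0,0],[0,0,0],[0,0,0],[0,0,0]],"grip":[0,0,0,0,0,0,0,0]}'
python3 -m jog '{"delta_pos":[[-9,0,-6],[-8,0,-7],[-7,0,-8],[-6,0,-9],[-5,0,-10],[-3,0,-10],[0,0,-1],[0,0,0]],"rot":[[0,0,0],[0,0,0],[0,0,0],[0,0,0],[0,0,0],[0,0,0],[0,0,0],[0,0,0]],"grip":[0,0,0,0,0,0,0,0]}'
```

```text
time_s: 38.03
tcp_pos: [0.4844, -0.433, 0.1261]
ee_rot: [[-1.0, 0.016, -0.002], [0.016, 1.0, 0.001], [0.002, 0.001, -1.0]]
wrist_force: [-1.9, 4.8, 3.7]
gripper_width: 0.262
time_s: 38.7
tcp_pos: [0.4461, -0.4331, 0.0768]
ee_rot: [[-1.0, 0.016, -0.005], [0.015, 1.0, 0.001], [0.005, 0.001, -1.0]]
wrist_force: [-5.6, 7.3, 12.8]
gripper_width: 0.263
```

```bash
python3 -m jog '{"delta_pos":[[0,0,0],[0,0,0],[0,0,0],[0,0,20],[0,0,30],[0,0,0],[0,0,0],[0,0,0],[0,0,0]],"rot":[[0,0,0],[0,0,0],[0,0,0],[0,0,0],[0,0,0],[0,0,0],[0,0,0],[0,0,0],[0,0,0]],"grip":[55,55,55,55,55,0,0,0,0]}'
python3 -m jog '{"delta_pos":[[0,0,0],[0,0,0],[0,0,-15],[0,0,-10],[0,0,-5],[0,0,-5],[0,0,0]],"rot":[[0,0,0],[0,0,0],[0,0,0],[0,0,0],[0,0,0],[0,0,0],[0,0,0]],"grip":[0,0,0,0,0,0,0]}'
```

```text
time_s: 39.45
tcp_pos: [0.4477, -0.4333, 0.1234]
ee_rot: [[-1.0, 0.016, -0.002], [0.016, 1.0, 0.001], [0.002, 0.001, -1.0]]
wrist_force: [-0.7, 0.2, -0.1]
gripper_width: 0.33
time_s: 40.03
tcp_pos: [0.4485, -0.4338, 0.0899]
ee_rot: [[-1.0, 0.015, -0.001], [0.015, 1.0, -0.0], [0.001, -0.0, -1.0]]
wrist_force: [-0.1, 1.1, 0.7]
gripper_width: 0.011
```

```bash
python3 -m jog '{"delta_pos":[[0,0,-3],[0,0,-2],[0,0,0]],"rot":[[0,0,0],[0,0,0],[0,0,0]],"grip":[0,0,0]}'
python3 -m jog '{"delta_pos":[[0,0,-2],[0,0,-1],[0,0,0]],"rot":[[0,0,0],[0,0,0],[0,0,0]],"grip":[0,0,0]}'
```

```text
time_s: 40.28
tcp_pos: [0.4489, -0.4342, 0.0892]
ee_rot: [[-1.0, 0.014, 0.001], [0.014, 1.0, -0.002], [-0.001, -0.002, -1.0]]
wrist_force: [-4.3, 4.9, 17.8]
gripper_width: 0.006
time_s: 40.53
tcp_pos: [0.4489, -0.4342, 0.0889]
ee_rot: [[-1.0, 0.013, 0.001], [0.013, 1.0, -0.004], [-0.002, -0.004, -1.0]]
wrist_force: [-7.1, 10.1, 29.2]
gripper_width: 0.006
```

The press bottomed out (0.3 mm for 11 N more), so the lid is shut. I retreat and take the final look.

```bash
python3 -m jog '{"delta_pos":[[0,0,15],[0,0,40],[0,0,40],[0,0,40],[0,0,40],[0,0,35],[-20,0,0],[-20,0,0],[0,0,0],[0,0,0]],"rot":[[0,0,0],[0,0,0],[0,0,0],[0,0,0],[0,0,0],[0,0,0],[0,0,0],[0,0,0],[0,0,0],[0,0,0]],"grip":[0,0,0,0,0,0,0,0,0,0]}'
python3 sp2.py
python3 - <<'E'
from h import *
import pickle
c=cap("wrist");t=cap("top");s=cap("side");pickle.dump((c,t,s),open("c9.pkl","wb"))
o=pickle.load(open("c0.pkl","rb"))
A=cv2.resize(c["frame"],(400,300));B=cv2.resize(t["frame"][130:274,110:302],(400,300));C=cv2.resize(s["frame"][230:365,110:290],(400,300));D=cv2.resize(s["frame"][130:250,210:370],(400,300))
cv2.imwrite("pics/fin.png",np.vstack([np.hstack([A,B]),np.hstack([C,D])])[:,:,::-1])
# cap: black knob top in top view
g=t["frame"].max(2);p=proj(t,[.517,.0055,.155]).astype(int);w=g[p[1]-9:p[1]+10,p[0]-9:p[0]+10]
M=cv2.moments((w<45).astype(np.uint8),True);print("cap knob top",ray(t,p[0]-9+M["m10"]/max(M["m00"],1),p[1]-9+M["m01"]/max(M["m00"],1),.150),M["m00"])
E
```

```text
time_s: 41.37
tcp_pos: [0.4078, -0.4337, 0.2923]
ee_rot: [[-1.0, 0.017, 0.001], [0.017, 1.0, -0.0], [-0.001, -0.0, -1.0]]
wrist_force: [0.8, 0.2, -0.6]
gripper_width: 0.006
shift deg 0 0.9998905553860384 dt 0.5999999999999943 [ 0.40847972 -0.43364673  0.2918147 ] 0.004784649745200614
cap knob top [0.54866206 0.0367439  0.15      ] 0.0
```

View pics/fin.png

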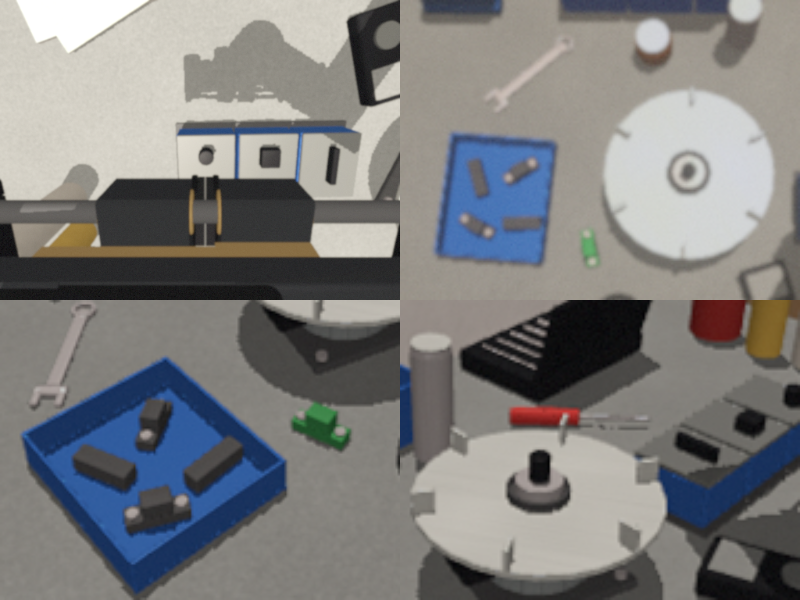

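All four pieces are in the tray, the cap is concentric and upright in the dish, the lids lie flat, and the impeller is still.

```bash
python3 -c "
from station import finish_job
print(finish_job())"
```

```text
the job is handed in; nothing more can be done
None
```

I handed the job in at about 42 s of robot time; no verdict was given.

**What I did**
- I put both bars and both clamp blocks (four pieces were present) in the blue tray.
- I flicked a blade, and the impeller coasted untouched at roughly 3 rad/s. About 1.7 s later it still read about 2.8 rad/s.
- I opened only the round-knob lid and set the hub cap knob up in the dish once the impeller had stopped.
- I swung that lid shut and pressed it down until it bottomed out, at 29 N.

**Last checks**
- The final picture shows the four pieces flat in the tray, the cap upright and central in the dish, and all three lids down.
- The impeller turned 0° over 0.6 s.
- The wrench, screwdriver, jar, can and green block look unmoved.

**What failed or disagreed**
- The first two attempts at bar 1 closed above it and on its top: the fingertips sit about 30 mm further back than the stated 25 mm ahead of the TCP. I used the measured offset from then on.
- My numeric check of the cap's centring found no dark pixels and gave nothing, so the centring rests on the pictures and the release position, within about 1–2 mm of the measured hub.

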